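# Re-pin the stop of a slicing guide

### The arm

A 6-joint arm with a two-finger parallel gripper is mounted at the origin on the work surface; the furniture and walls round the work are solid. World frame = base frame: x ahead of the robot, y to its left, z up, the work surface at z = 0. Lengths are in m, angles in rad, forces in N, time in s.
With the tool pointing down it reaches from about 0.3 to 0.85 m from the base axis. Payload 5.4 kg.
Tool frame: the origin (TCP) lies midway between the tips of the shut fingers; the grasp point (between the pads) lies 19 mm behind it; z points along the fingers, x is the direction in which the jaws open and shut, and the axes are right-handed (so a half turn about z gives the same grasp; the last joint's range is limited). The gripper opens to 85 mm and grips with 20 to 120 N. Pads are 22 mm wide; open, the fingers measure 114 mm over their backs; the gripper's body (76 mm by 85 mm) begins 54 mm behind the grasp point. The pads swing forward as they close: fully open they stand 13 mm farther back than shut.
Start: joints at [-1.486, 0.158, 1.597, -0, 1.386, -0.21], TCP at [0.167, -0.55, 0.231] pointing down, gripper open.
Joint ranges: [-2.91, 2.91], [-0.94, 2.29], [0.18, 2.7], [-1.29, 4.43], [0.17, 2.64], [-3, 3]. Speed limits (rad/s): [2.57, 2.57, 3.14, 3.14, 3.14, 3.14].

### API

Orientations are given as a rotation vector (axis times angle).
In Python, from cell import env gives the robot as it stands.
- The arm moves only by the tool carry_out, never from a script. Its argument "commands" is a list of rows, each a list of 2 entries, a list of its own where there are three numbers: the shift along the world's x, y, z in mm, then the turn about the world's z in rad. In form: [[[dx, dy, dz], twist], ...]. A call has 1 to 10 rows; each row is the pose to reach, as a shift and turn from the pose commanded when the call began; what a row does not reach only later rows make up. A row lasts 1/10 s, in which the tool goes at most 50 mm and 8.59 degrees, less where a joint would pass 70% of its speed; a pose out of reach is approached as far as the arm can. A call with a gripper value outside its range is refused whole. "hand" is the finger opening in mm, from 0 to 85.4, set as the call begins (left out, the last holds). The fingers move at their own pace and stop on an object; "newtons" is the grip in N (left out, the last holds). Time passes only in rows, so rows that repeat a pose let the fingers close. It gives the time, the measured TCP pose, the force and the opening at its end, in the units of the state.
- env.sense(): the state, without advancing time (a new reading comes with each control period).
- env.get_image(name): name is "side" or "top"; returns the picture (420x560x3 uint8, red, green, blue); there is no depth.
- env.camera_model(name): a dict with "fov_y" (degrees; the focal length in pixels is half the picture's height over the tangent of half this angle, whatever the lens; pixels are square), "cx", "cy" (the principal point, pixels), "k1" (the pictures are not rectified: a ray, as slopes to the right and down, at radius r is drawn at 1 + k1 r^2 times it, then the intrinsics apply), "R" (3x3) and "t" (3): a world point X has camera coordinates R X + t. Camera axes: x right, y down, z forward; pixel columns grow to the right and rows downward; lengths in m; the calibration is good to about 2 mm. A picture is of the moment at which its call begins. camera_model takes no time and is no camera call.
- env.job_done(): hands the job in, once; it reports no verdict.
Trained networks look in the newest picture that a camera, given by its name, has taken for a name from the list of things; names that differ only in an ending like _2 or _b are one class to them, and where a whole thing is asked for, a point or a joint stands for the part that bears it (a point fixed in the world has none). Each returns a list of dicts, best first, with "conf" (0 to 1); they miss things now and then, are a little off and sometimes report something else, mostly with a low value. They report only what shows in the picture. A call takes as long as a camera call.
- env.spot_in(camera, query): "at" ([column, row] in pixels, amid what is visible of it).
The state is a dict: "time_s": time; "joint_pos": joint angles; "dq": joint speeds; "tau": joint torques, N m; "tcp_pos": TCP position; "orientation": TCP orientation; "contact_force": force on the tool from outside, world axes, zero at the start; "wrist_torque": the same for the moment, N m; "gripper_width": opening from 0.0 (shut) to 1.0 (fully open).
Only numpy, scipy, OpenCV 4.12 (cv2) and the standard library are available. Lean on these libraries where they do the work, as an engineer would, in place of code of your own. Each camera call takes 0.05 s, during which the arm holds its last target. There are 200 camera calls.

### The job

The metal stop of the slicing guide is pinned at its wide setting. Pull the spring-detented pin up out of its socket, slide the stop along to the other socket, nearer the knife slot, and push the pin down through the stop and that socket until it clicks and its flange sits fully home on the stop; then let go. How far along the other socket was clamped is only roughly known, so feel for its hole gently, never forcing the pin, and leave the butter, the salt shaker and the jam jar where they are.

Things in the scene. Friction and masses are not known exactly. Their poses are not given: they have to be found in the camera images.
- guide: Slicing guide fixed to the worktop: wooden board 16 mm high, from x = -45 to 115, y = -80 to 120 mm in its frame; along x = 0 runs a channel with two steel socket blocks. Origin on the worktop, under the line of the sockets, between them; y = the stop's travel, z up. Pushing or levering the pin against it much harder than 25 N is too rough.
- near_hole (a point): Mouth of the near socket's hole (guide's y = -30 mm), 32 mm above the worktop, where the pin sits at the start. Both holes are upright, 13.5 mm wide, with plain edges, open down to 3 mm above the worktop. Two sprung balls in each, 10 mm below the mouth, catch the pin's groove: pulling out takes about 13 N, pushing in 5 to 10 N before the pin snaps home.
- search_start (a point): Where to begin feeling for the other hole: guide's x = 0, y = +18 mm, 32 mm above the worktop. The other hole is not measured: it lies on x = 0, 4 to 32 mm farther along the guide's +y than this, in the middle of its block, 72 mm long, 36 mm wide, flat on top, which does not yield. Off the hole the pin's tip stops on that top, 32 mm up. Between the two blocks is an open gap.
- knife_slot (a point): Middle of the knife slot, 49 mm above the worktop, between four wooden uprights of that height at the guide's y = 58 to 78 mm, x = 35 to 115 mm. Nothing else on the guide is higher than the stop, apart from the pin.
- stop (a joint): Travel in m of the stop along the guide's +y: 0 where it is pinned at the start, 0.052 to 0.080 when over the other hole; range -0.002 to 0.086. It slides with about 1.5 N of friction and stays where it is left.
- stop_hole (a point): Centre of the top mouth of the stop's hole, 50 mm above the worktop. The stop is an aluminium saddle, 60 mm (guide's x) by 44 mm (y), flat top at 50 mm, underside at 34 mm (2 mm over the socket blocks), with an upright hole 13.5 mm wide through it; a stop plate 8 mm thick, no higher, reaches out to the guide's +x.
- pin_head (a point): Centre of the pin's head, 60 mm above its tip; z up along the pin. Black round head 24 mm wide, from 44 to 74 mm above the tip (button on top to 77); flange 32 mm wide with underside 40 mm above the tip; round shank 12 mm with a groove; nose tapers to 10.4 mm over the last 2.5 mm. Loose steel, about 90 g. At the start it is fully home.
- pin: The pin; origin at its tip, z up along it. Fully home, the flange rests on the stop and the tip is 10 mm above the worktop. With the tip 34 to 46 mm above the worktop the pin is clear of the sockets but still in the stop's hole, so it can drag the stop along.
- butter: wrapped block of butter, 73 x 102 x 37 mm, lying on the worktop to the right of the guide; origin at the centre of its underside. Leave it alone.
- salt_shaker: glass salt shaker, 44 mm wide, 90 mm high, to the right of the guide; origin at the centre of its underside. Leave it alone.
- jam_jar: jam jar, 65 mm wide, 94 mm high, between guide and robot; origin at the centre of its underside. Leave it alone.

How it is judged:
By the outcome, as a careful person would: the job done as asked, in the order asked, and still so for the second after the job is handed in, with the robot touching nothing.
It also fails if it takes over 70 s, if anything falls off the work surface, if the arm or the gripper's body presses on something with over 40 N, if the wrist force passes 120 N, or if a joint passes its speed limit or range.

## Working session

There is one attempt and no reset: what is moved stays moved. The work goes in short steps, Python scripts to look and compute and a tool call to move; the robot and the scene stay as the last step left them, time stands still between calls to the robot, and variables do not carry over. Pictures are saved under pics/ and viewed, about 8 in all and at most 12, crops included, and the job is handed in when it is done.

Besides the shell and the picture viewer there is one more tool, called as name(argument=value, ...) on one line, values as JSON. carry_out: Moves the arm, as the interface text tells. Its arguments: {"type":"object","properties":{"commands":{"type":"array","items":{"type":"array"}},"hand":{"type":"number"},"newtons":{"type":"number"}},"required":["commands"]}

```bash
mkdir -p pics
cat > h.py <<'E'
import numpy as np, cv2
from cell import env
def ray(c,px):
    m=env.camera_model(c); f=210/np.tan(np.radians(m["fov_y"])/2)
    d=(np.array(px,float)-[m["cx"],m["cy"]])/f; u=d.copy()
    for _ in range(30): u=d/(1+m["k1"]*(u@u))
    R=np.array(m["R"]); t=np.array(m["t"])
    return -R.T@t, R.T@np.append(u,1)
def onz(c,px,z):
    o,d=ray(c,px); return o+d*(z-o[2])/d[2]
def proj(c,X):
    m=env.camera_model(c); f=210/np.tan(np.radians(m["fov_y"])/2)
    p=np.array(m["R"])@np.array(X)+np.array(m["t"]); u=p[:2]/p[2]
    return u*(1+m["k1"]*(u@u))*f+[m["cx"],m["cy"]]
def tri(a,b):
    A=np.zeros((3,3)); v=np.zeros(3)
    for c,p in (("side",a),("top",b)):
        o,d=ray(c,p); d/=np.linalg.norm(d); P=np.eye(3)-np.outer(d,d); A+=P; v+=P@o
    return np.linalg.solve(A,v)
E
python3 - <<'E'
from h import *
np.set_printoptions(precision=4,suppress=True)
I=[env.get_image(c) for c in("top","side")]
for c,i in zip(("top","side"),I): cv2.imwrite(f"pics/{c}0.png",i[:,:,::-1])
for n in("pin_head","stop","guide","jam_jar","salt_shaker","butter"):
    for c in("top","side"):
        print(n,c,[(d["at"],round(d["conf"],2)) for d in env.spot_in(c,n)[:2]])
for c in("top","side"): m=env.camera_model(c); print(c,m["fov_y"],ray(c,(280,210)))
print(env.sense())
E
```

```text
pin_head top [([281.0, 197.0], 0.68)]
pin_head side [([272.0, 222.2], 0.5)]
stop top [([272.9, 184.8], 0.59)]
stop side [([254.7, 236.8], 0.92), ([327.1, 225.8], 0.39)]
guide top [([248.6, 188.5], 0.62)]
guide side [([256.6, 267.0], 0.6)]
jam_jar top [([287.2, 260.4], 0.79), ([246.6, 185.7], 0.73)]
jam_jar side [([329.0, 228.5], 0.96), ([233.8, 209.1], 0.45)]
salt_shaker top [([334.0, 210.6], 0.65)]
salt_shaker side [([286.5, 201.2], 0.7)]
butter top [([330.3, 147.5], 0.7)]
butter side [([238.0, 208.4], 0.86), ([255.1, 235.8], 0.48)]
top 49.20106183894668 (array([ 0.4401, -0.1094,  0.9185]), array([ 0.0485,  0.0154, -0.9988]))
side 53.99404124897676 (array([0.4166, 0.559 , 0.5858]), array([ 0.0913, -0.7985, -0.595 ]))
{'time_s': 0.7, 'joint_pos': array([-1.4861,  0.1584,  1.597 , -0.    ,  1.3862, -0.2101]), 'dq': array([-0.0015, -0.0009,  0.0021, -0.0002, -0.0027, -0.0001]), 'tau': array([ -0.0013, -39.5922, -33.1637,  -0.0004,   0.0006,  -0.    ]), 'tcp_pos': array([ 0.167 , -0.5502,  0.2313]), 'orientation': array([ 2.5236, -1.871 ,  0.0001]), 'contact_force': array([ 1.0668,  0.1271, -0.6505]), 'wrist_torque': array([-0.0006, -0.0164,  0.0207]), 'gripper_width': 0.9957055448590242}
```

```bash
ls .
```

```text
h.py
pics
```

Run:
```python
import cv2
a=cv2.imread("pics/top0.png")[90:290,180:400]; b=cv2.imread("pics/side0.png")[150:330,160:400]
cv2.imwrite("pics/c0.png",cv2.resize(a,None,fx=2.9,fy=2.9,interpolation=cv2.INTER_CUBIC))
cv2.imwrite("pics/c1.png",cv2.resize(b,None,fx=3.2,fy=3.2,interpolation=cv2.INTER_CUBIC))
from h import *
for a,b in (((272,222.2),(281,197)),((329,228.5),(287.2,260.4)),((286.5,201.2),(334,210.6)),((238,208.4),(330.3,147.5))): print(tri(a,b), onz("top",b,.07))
```

```text
[ 0.50673026 -0.0983308   0.06308472] [ 0.50540783 -0.09848053  0.07      ]
[ 0.38890601 -0.10835889  0.05374577] [ 0.38831839 -0.10839303  0.07      ]
[ 0.48440771 -0.19807408  0.04827093] [ 0.47883954 -0.19614599  0.07      ]
[ 0.6041771  -0.19712345  0.01547713] [ 0.5967011  -0.19159878  0.07      ]
```

View pics/c0.png

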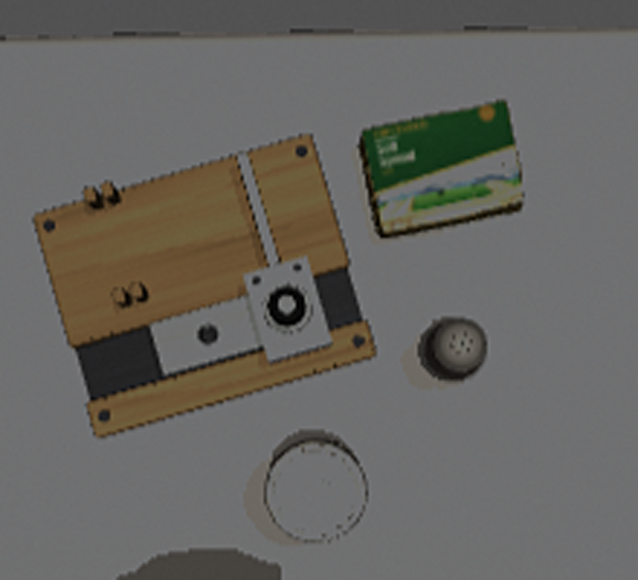

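View pics/c1.png

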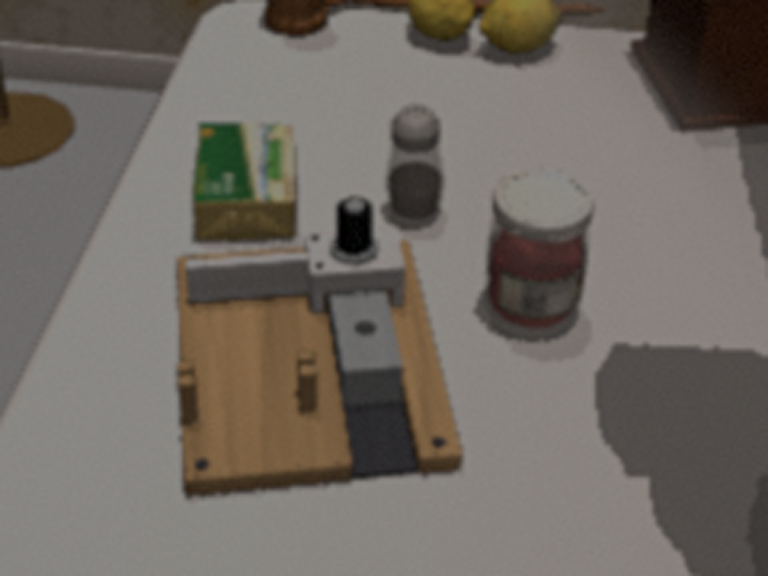

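Run:
```python
from h import *
from scipy.spatial.transform import Rotation as Ro
np.set_printoptions(precision=4,suppress=True)
T=lambda p:(180+p[0]/2.9,90+p[1]/2.9); S=lambda p:(160+p[0]/3.2,150+p[1]/3.2)
G=np.array([(115,-80),(115,120),(-45,-80),(-45,120)])/1000
for nm,c,f,ps in(("top","top",T,[(312,133),(35,214),(375,352),(97,437)]),("side","side",S,[(180,258),(186,485),(405,240),(460,460)])):
    W=np.array([onz(c,f(p),.016)[:2] for p in ps]); g=G-G.mean(0); w=W-W.mean(0)
    a=np.arctan2((g[:,0]*w[:,1]-g[:,1]*w[:,0]).sum(),(g*w).sum())
    R=np.array([[np.cos(a),-np.sin(a)],[np.sin(a),np.cos(a)]]); o=W.mean(0)-R@G.mean(0)
    print(nm,"yaw",a,"org",o,"res",(W-(G@R.T+o)).round(4).tolist())
    print(" near",R@[0,-.03]+o)
    h=onz(c,f((208,334)if c=="top" else(365,327)),.032)[:2]; k=onz(c,f((288,305)if c=="top" else(354,204)),.087)[:2]
    print(" hole",h,(R.T@(h-o)),"pin",k,R.T@(k-o))
s=env.sense(); print(Ro.from_rotvec(s["orientation"]).as_matrix())
```

```text
top yaw 0.2730757278927438 org [ 0.5005 -0.0665] res [[-0.0015, 0.0001], [-0.0007, -0.0019], [0.0017, 0.0026], [0.0005, -0.0008]]
 near [ 0.5086 -0.0954]
 hole [ 0.4932 -0.041 ] [-0.0001  0.0265] pin [ 0.5075 -0.0957] [-0.0011 -0.03  ]
side yaw 0.27523451473872745 org [ 0.5011 -0.0629] res [[-0.003, -0.0004], [-0.0022, -0.0004], [0.0029, -0.0007], [0.0024, 0.0016]]
 near [ 0.5092 -0.0918]
 hole [ 0.4948 -0.0431] [-0.0006  0.0208] pin [ 0.5101 -0.0949] [-0.     -0.0333]
[[ 0.2906 -0.9569 -0.    ]
 [-0.9569 -0.2906 -0.0001]
 [ 0.0001  0.     -1.    ]]
```

carry_out(commands=[[[12, 16, 0], 0], [[42, 56, 0], 0], [[78, 104, 0], 0], [[114, 152, 0], 0], [[150, 200, 0], -0.01], [[186, 248, 0], -0.02], [[222, 296, 0], -0.0215], [[258, 344, 0], -0.0215], [[290, 387, 0], -0.0215], [[316, 421, -10], -0.0215]], hand=60)

```text
time_s: 1.7
tcp_pos: [0.4503, -0.1729, 0.2276]
orientation: [-2.503, 1.898, -0.004]
contact_force: [1.2, -0.9, -0.2]
gripper_width: 0.704
```

carry_out(commands=[[[15, 19, -20], 0], [[25.5, 33.5, -45], 0], [[25.5, 33.5, -70], 0], [[25.5, 33.5, -90], 0], [[25.5, 33.5, -100], 0], [[25.5, 33.5, -100], 0], [[25.5, 33.5, -100], 0]])

```text
time_s: 2.4
tcp_pos: [0.4749, -0.1413, 0.1275]
orientation: [-2.503, 1.898, -0.002]
contact_force: [0.4, 0.4, 0.2]
gripper_width: 0.697
```

Run:
```python
from h import *
for c in("top","side"):
    i=env.get_image(c); p=proj(c,[.5085,-.0955,.08]).astype(int); print(c,p)
    k=i[p[1]-60:p[1]+60,p[0]-80:p[0]+80,::-1]; cv2.imwrite(f"pics/{c}1.png",k)
a=[cv2.imread(f"pics/{c}1.png") for c in("top","side")]
cv2.imwrite("pics/c2.png",cv2.resize(np.hstack(a),None,fx=2.5,fy=2.5,interpolation=cv2.INTER_CUBIC))
```

```text
top [279 194]
side [271 216]
```

View pics/c2.png

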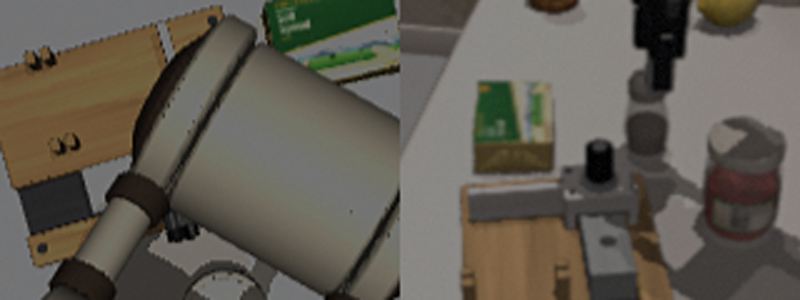

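carry_out(commands=[[[12, 16, 0], 0], [[30, 40, 0], 0], [[33.6, 45.8, 0], 0], [[33.6, 45.8, 0], 0], [[33.6, 45.8, 0], 0]])

```text
time_s: 3.0
tcp_pos: [0.508, -0.0957, 0.127]
orientation: [2.503, -1.898, 0.001]
contact_force: [0.7, -0.7, 0.3]
gripper_width: 0.702
```

Run:
```python
from h import *
s=env.sense(); print(s["tcp_pos"],s["contact_force"])
i=env.get_image("side"); p=proj("side",[.5085,-.0955,.08]).astype(int)
print(proj("side",s["tcp_pos"])-p, env.spot_in("side","pin_head"))
cv2.imwrite("pics/s3.png",cv2.resize(i[p[1]-70:p[1]+50,p[0]-70:p[0]+70,::-1],None,fx=5,fy=5,interpolation=cv2.INTER_CUBIC))
```

```text
[ 0.50797013 -0.0956704   0.12703625] [ 0.6913355  -0.69285313  0.31419762]
[  0.96900436 -18.7461597 ] []
```

View pics/s3.png

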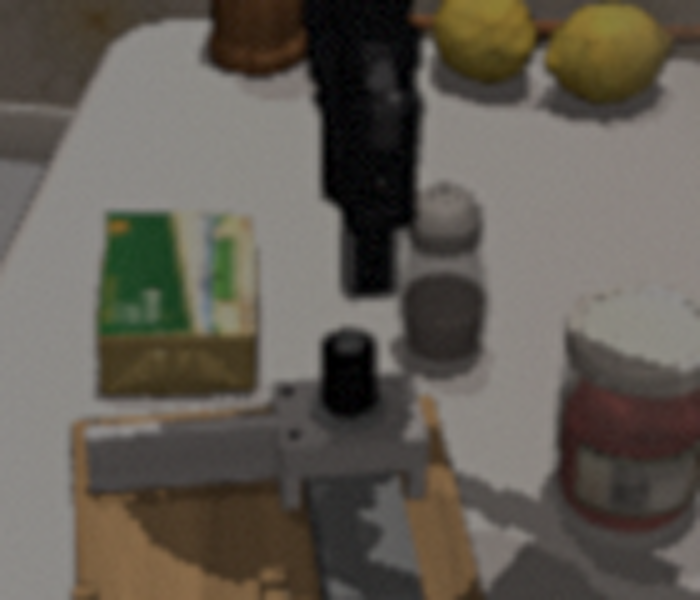

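Run:
```python
from h import *
p=proj("side",[.5085,-.0955,.08]).astype(int)-[70,70]
c=lambda X:(proj("side",X)-p)*5
g=np.array([-.27,.963,0]);x=np.array([.963,.27,0]);t=np.array([.508,-.0957,.127])
for dz in(0,.008):
  f=t+g*.032+[0,0,dz]; print(dz,c(f),c(f-x*.011),c(f+x*.011))
print("pin",c([.5085,-.0955,.087]),onz("side",np.array([349,343])/5+p,.087))
```

```text
0 [365.45265273 304.35401867] [394.27102741 302.48084452] [336.52950048 306.2339592 ]
0.008 [365.77378437 287.14154808] [394.76890747 285.28817469] [336.67259673 289.00162006]
pin [352.28108241 338.30560538] [ 0.50933627 -0.09220159  0.087     ]
```

carry_out(commands=[[[1.5, 1, -15], 0], [[1.5, 1, -35], 0], [[1.5, 1, -55], 0], [[1.5, 1, -68], 0], [[1.5, 1, -70], 0], [[1.5, 1, -70], 0]], hand=45, newtons=20)

```text
time_s: 3.7
tcp_pos: [0.5095, -0.0944, 0.0567]
orientation: [2.503, -1.899, -0.0]
contact_force: [0.0, 0.5, 0.6]
gripper_width: 0.525
```

carry_out(commands=[[[0, 0, 0], 0], [[0, 0, 0], 0], [[0, 0, 0], 0]], hand=29)

```text
time_s: 4.0
tcp_pos: [0.5101, -0.0943, 0.0574]
orientation: [-2.503, 1.898, -0.002]
contact_force: [0.3, 0.6, 0.2]
gripper_width: 0.341
```

carry_out(commands=[[[0, 0, 0], 0], [[0, 0, 0], 0]], hand=26)

```text
time_s: 4.2
tcp_pos: [0.51, -0.0944, 0.0571]
orientation: [-2.503, 1.898, -0.002]
contact_force: [0.6, -1.2, 0.8]
gripper_width: 0.306
```

carry_out(commands=[[[0, 0, 0], 0], [[0, 0, 0], 0], [[0, 0, 0], 0]], hand=20, newtons=20)

```text
time_s: 4.5
tcp_pos: [0.5101, -0.0945, 0.0572]
orientation: [-2.503, 1.898, -0.002]
contact_force: [-0.2, -1.8, 3.4]
gripper_width: 0.269
```

carry_out(commands=[[[0, 0, 0], 0], [[0, 0, 0], 0], [[0, 0, 0], 0]], newtons=70)

```text
time_s: 4.8
tcp_pos: [0.5101, -0.0946, 0.0574]
orientation: [2.503, -1.898, 0.002]
contact_force: [-0.6, -1.4, 6.0]
gripper_width: 0.256
```

carry_out(commands=[[[0, 0, 2], 0], [[0, 0, 4], 0], [[0, 0, 6], 0], [[0, 0, 8], 0], [[0, 0, 10], 0]])

```text
time_s: 5.3
tcp_pos: [0.5092, -0.0944, 0.065]
orientation: [2.503, -1.898, 0.001]
contact_force: [5.5, -5.4, -9.7]
gripper_width: 0.255
```

carry_out(commands=[[[0, 0, 3], 0], [[0, 0, 7], 0], [[0, 0, 11], 0], [[0, 0, 15], 0], [[0, 0, 18], 0], [[0, 0, 18], 0], [[0, 0, 18], 0]])

```text
time_s: 6.0
tcp_pos: [0.5093, -0.0937, 0.0846]
orientation: [-2.503, 1.898, 0.001]
contact_force: [0.2, -0.1, -1.2]
gripper_width: 0.259
```

Run:
```python
from h import *
s=env.sense(); print(s["tcp_pos"],s["contact_force"],s["wrist_torque"])
i=env.get_image("side"); p=proj("side",[.5085,-.0955,.08]).astype(int)
cv2.imwrite("pics/s4.png",cv2.resize(i[p[1]-50:p[1]+50,p[0]-60:p[0]+60,::-1],None,fx=5,fy=5,interpolation=cv2.INTER_CUBIC))
```

```text
[ 0.50933236 -0.09374941  0.08464106] [ 0.15297123 -0.08518839 -1.19854978] [-0.08311806 -0.12566035 -0.04320351]
```

View pics/s4.png

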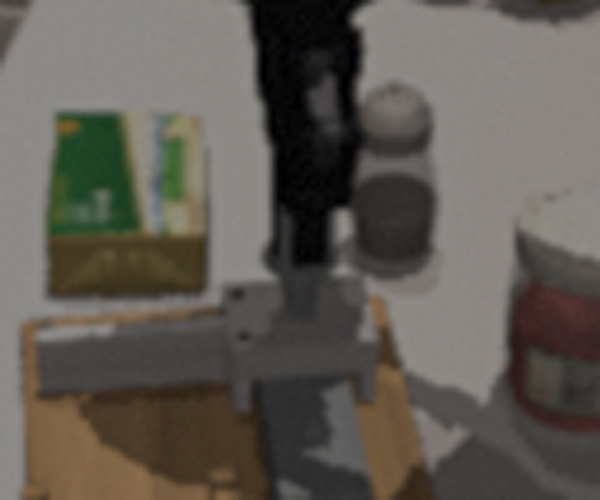

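carry_out(commands=[[[0, 0, 3], 0], [[-0.3, 1, 3], 0], [[-0.8, 2.9, 3], 0], [[-1.4, 4.8, 3], 0], [[-1.4, 4.8, 3], 0]])

```text
time_s: 6.55
tcp_pos: [0.5081, -0.089, 0.0877]
orientation: [-2.503, 1.898, -0.0]
contact_force: [0.5, 0.4, -1.0]
gripper_width: 0.259
```

carry_out(commands=[[[-1, 3.5, 0], 0], [[-2.7, 9.6, 0], 0], [[-4.6, 16.3, 0], 0], [[-6.5, 23, 0], 0], [[-8.4, 29.7, 0], 0], [[-10.3, 36.4, 0], 0], [[-12.1, 42.8, 0], 0], [[-13.3, 47.1, 0], 0], [[-13.3, 47.1, 0], 0], [[-13.3, 47.1, 0], 0]])

```text
time_s: 7.55
tcp_pos: [0.4943, -0.0417, 0.0873]
orientation: [-2.503, 1.898, 0.002]
contact_force: [0.6, 0.3, -0.5]
gripper_width: 0.261
```

Run:
```python
from h import *
s=env.sense(); print(s["tcp_pos"],s["contact_force"],s["wrist_torque"])
i=env.get_image("side"); p=proj("side",[.4948,-.043,.05]).astype(int)
cv2.imwrite("pics/s5.png",cv2.resize(i[p[1]-50:p[1]+50,p[0]-60:p[0]+60,::-1],None,fx=5,fy=5,interpolation=cv2.INTER_CUBIC))
print(env.spot_in("side","stop"))
```

```text
[ 0.49434015 -0.04170189  0.08727755] [ 0.63845982  0.2607785  -0.4985074 ] [ 0.06800737 -0.08848808 -0.0046514 ]
[{'at': [261.8, 251.8], 'conf': 0.87}]
```

View pics/s5.png

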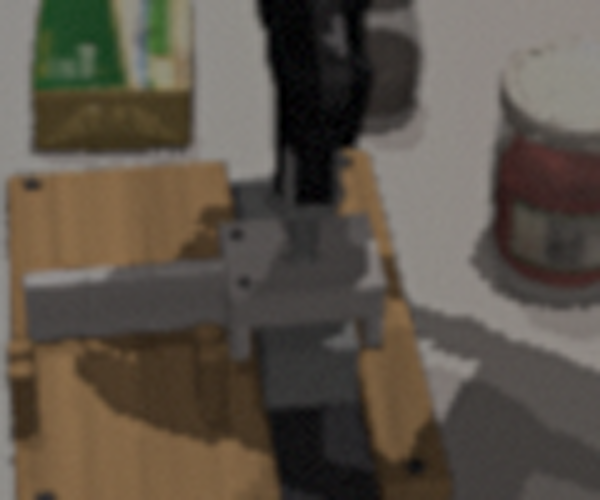

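carry_out(commands=[[[0, 0, -2], 0], [[0, 0, -4], 0], [[0, 0, -6], 0], [[0, 0, -7.5], 0], [[0, 0, -7.5], 0]])

```text
time_s: 8.15
tcp_pos: [0.4946, -0.0421, 0.0798]
orientation: [2.503, -1.898, -0.001]
contact_force: [0.9, 0.0, -1.8]
gripper_width: 0.258
```

carry_out(commands=[[[0, 0, -0.7], 0], [[0, 0, -1.4], 0], [[0, 0, -1.4], 0]])

```text
time_s: 8.45
tcp_pos: [0.4948, -0.0422, 0.0786]
orientation: [2.503, -1.898, -0.0]
contact_force: [0.1, -0.6, -1.0]
gripper_width: 0.257
```

carry_out(commands=[[[0, 0, -0.4], 0], [[0, 0, -0.7], 0], [[0, 0, -0.7], 0]])

```text
time_s: 8.75
tcp_pos: [0.4948, -0.0422, 0.078]
orientation: [2.503, -1.898, -0.0]
contact_force: [1.0, 0.4, -1.1]
gripper_width: 0.256
```

carry_out(commands=[[[0, 0, -0.5], 0], [[0, 0, -1], 0], [[0, 0, -1], 0]])

```text
time_s: 9.05
tcp_pos: [0.4948, -0.0422, 0.0769]
orientation: [2.503, -1.898, -0.0]
contact_force: [-0.5, 0.3, -1.5]
gripper_width: 0.253
```

carry_out(commands=[[[0, 0, -0.5], 0], [[0, 0, -1], 0], [[0, 0, -1], 0]])

```text
time_s: 9.35
tcp_pos: [0.4948, -0.0421, 0.0759]
orientation: [2.503, -1.898, -0.0]
contact_force: [-0.6, -0.3, -1.1]
gripper_width: 0.254
```

carry_out(commands=[[[0, 0, -1], 0], [[0, 0, -2], 0], [[0, 0, -3], 0], [[0, 0, -3], 0]])

```text
time_s: 9.75
tcp_pos: [0.4947, -0.0421, 0.0728]
orientation: [2.503, -1.898, -0.0]
contact_force: [-0.3, -0.4, -0.1]
gripper_width: 0.255
```

carry_out(commands=[[[0, 0, -1], 0], [[0, 0, -2], 0], [[0, 0, -2], 0]])

```text
time_s: 10.05
tcp_pos: [0.4953, -0.0423, 0.0713]
orientation: [-2.503, 1.898, -0.001]
contact_force: [0.3, 0.4, 1.1]
gripper_width: 0.252
```

carry_out(commands=[[[0, 0, -1], 0], [[0, 0, -2], 0], [[0, 0, -2], 0]])

```text
time_s: 10.35
tcp_pos: [0.4956, -0.0425, 0.0699]
orientation: [-2.503, 1.898, -0.003]
contact_force: [-0.0, 0.3, 3.8]
gripper_width: 0.255
```

carry_out(commands=[[[0, 0, -1], 0], [[0, 0, -2], 0], [[0, 0, -2], 0]])

```text
time_s: 10.65
tcp_pos: [0.4953, -0.0426, 0.0673]
orientation: [-2.503, 1.898, -0.002]
contact_force: [0.8, -0.4, 1.1]
gripper_width: 0.255
```

carry_out(commands=[[[0, 0, -1], 0], [[0, 0, -2], 0], [[0, 0, -2], 0]])

```text
time_s: 10.95
tcp_pos: [0.4949, -0.0425, 0.0646]
orientation: [2.503, -1.898, 0.001]
contact_force: [3.4, -2.8, -2.1]
gripper_width: 0.258
```

carry_out(commands=[[[0, 0, -1], 0], [[0, 0, -2], 0], [[0, 0, -2], 0]])

```text
time_s: 11.25
tcp_pos: [0.4946, -0.042, 0.0625]
orientation: [2.503, -1.898, -0.001]
contact_force: [1.8, -1.2, -1.9]
gripper_width: 0.253
```

carry_out(commands=[[[0, 0, -1], 0], [[0, 0, -2], 0], [[0, 0, -2], 0]])

```text
time_s: 11.55
tcp_pos: [0.4944, -0.0419, 0.0604]
orientation: [2.503, -1.898, -0.002]
contact_force: [2.1, 0.5, -3.6]
gripper_width: 0.257
```

carry_out(commands=[[[0, 0, -1], 0], [[0, 0, -2], 0], [[0, 0, -2], 0]])

```text
time_s: 11.85
tcp_pos: [0.4942, -0.0417, 0.0581]
orientation: [-2.503, 1.898, 0.002]
contact_force: [3.5, 0.9, -7.6]
gripper_width: 0.257
```

carry_out(commands=[[[0, 0, -0.6], 0], [[0, 0, -1.2], 0], [[0, 0, -1.2], 0]])

```text
time_s: 12.15
tcp_pos: [0.4946, -0.0421, 0.0576]
orientation: [2.503, -1.898, -0.001]
contact_force: [1.5, 1.9, -4.8]
gripper_width: 0.256
```

carry_out(commands=[[[0, 0, -0.5], 0], [[0, 0, -1], 0], [[0, 0, -1], 0]])

```text
time_s: 12.45
tcp_pos: [0.4949, -0.0424, 0.0574]
orientation: [2.503, -1.898, 0.0]
contact_force: [-0.8, 0.9, 2.9]
gripper_width: 0.259
```

carry_out(commands=[[[0, 0, -0.5], 0], [[0, 0, -0.7], 0], [[0, 0, -0.7], 0]])

```text
time_s: 12.75
tcp_pos: [0.4951, -0.0426, 0.0573]
orientation: [2.503, -1.897, 0.001]
contact_force: [-4.2, 0.6, 8.2]
gripper_width: 0.259
```

carry_out(commands=[[[0, 0, 0], 0], [[0, 0, 0], 0], [[0, 0, 0], 0]], newtons=20)

```text
time_s: 13.05
tcp_pos: [0.4951, -0.0426, 0.0573]
orientation: [2.503, -1.897, 0.001]
contact_force: [-3.7, 2.3, 8.1]
gripper_width: 0.258
```

carry_out(commands=[[[0, 0, 0], 0], [[0, 0, 0], 0], [[0, 0, 0], 0], [[0, 0, 0.7], 0], [[0, 0, 0.7], 0]], hand=50)

```text
time_s: 13.55
tcp_pos: [0.4949, -0.0422, 0.0568]
orientation: [2.503, -1.898, 0.0]
contact_force: [0.3, 1.0, 0.4]
gripper_width: 0.587
```

Released with no residual load; retreat straight up, clear of the scene, and look.

carry_out(commands=[[[0, 0, 8], 0], [[0, 0, 25], 0], [[0, 0, 50], 0], [[0, 0, 80], 0], [[0, 0, 110], 0], [[0, 0, 140], 0], [[0, 0, 165], 0], [[0, 0, 170], 0], [[0, 0, 170], 0]])

```text
time_s: 14.45
tcp_pos: [0.4953, -0.0423, 0.2277]
orientation: [-2.503, 1.898, -0.003]
contact_force: [-0.4, 0.6, -0.3]
gripper_width: 0.587
```

carry_out(commands=[[[-10, -20, 0], 0], [[-30, -60, 0], 0], [[-50, -100, 0], 0], [[-70, -140, 0], 0], [[-90, -180, 0], 0], [[-110, -220, 0], 0], [[-120, -250, 0], 0], [[-120, -250, 0], 0], [[-120, -250, 0], 0]])

```text
time_s: 15.35
tcp_pos: [0.3741, -0.2916, 0.2251]
orientation: [-2.501, 1.899, 0.005]
contact_force: [1.0, 1.1, 0.0]
gripper_width: 0.583
```

Run:
```python
from h import *
I={c:env.get_image(c) for c in("top","side")}
p=np.array([275,215])
a=I["top"][110:270,190:350,::-1]; b=I["side"][170:330,180:340,::-1]
cv2.imwrite("pics/f.png",cv2.resize(np.hstack([a,b]),None,fx=2.5,fy=2.5,interpolation=cv2.INTER_CUBIC))
for n in("pin_head","jam_jar","salt_shaker","butter"):
    print(n,[(c,d["at"],round(d["conf"],2)) for c in I for d in env.spot_in(c,n)[:1]])
```

```text
pin_head [('top', [252.4, 203.6], 0.62), ('side', [273.3, 241.6], 0.83)]
jam_jar [('top', [289.0, 256.5], 0.86), ('side', [329.7, 229.5], 0.64)]
salt_shaker [('top', [337.5, 211.6], 0.91), ('side', [288.8, 199.0], 0.88)]
butter [('top', [331.1, 148.2], 0.78), ('side', [234.6, 210.8], 0.86)]
```

View pics/f.png

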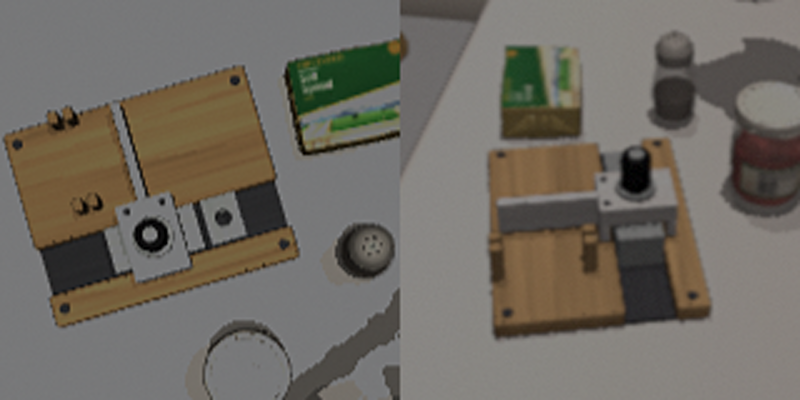

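Run:
```python
from h import *
print(proj("side",[.4945,-.0425,.087]),proj("side",[.509,-.0945,.087]),"seen now 274.4,230.8; start 270.6,213.8")
env.job_done()
```

```text
[274.62662005 230.94329764] [271.13618442 213.93315887] seen now 274.4,230.8; start 270.6,213.8
the job is handed in; nothing more can be done
```

The stop is now pinned in the socket nearer the knife slot. The pin is fully home, the gripper has let go, and the arm is clear. I handed the job in at about 15.5 s on the robot's clock.

- **Moving the stop:** I pulled the pin up out of the near socket and dragged the stop about 54 mm along the guide with the pin still in the stop's hole. The camera had already shown the other hole, so the first gentle lowering found it.
- **Seating the pin:** The steps down were 0.7 to 3 mm, with the force read after each one. I read 3.8 N going past the detent balls and then a downward pull of 7.6 N, which I took as the click. Between them the pin took about 4.4 N of side force. The flange then stopped on the stop at the same gripper height as at the start (57.3 mm against 57.2 mm). The firmest final push was about 8 N.

**Last checks:**
- **Pin:** The side image puts the top of the pin within half a pixel of where it should be when fully home.
- **Other objects:** By eye, the butter, salt shaker and jam jar have not moved. The network's detections for them moved 1 to 4 pixels between the first and last pictures. I put that down to detector noise, because no contact force showed near them.
- **Hole estimate:** The two cameras first disagreed by about 3 mm on how far along the hole was. I aimed at the shorter figure, and the pin's fit confirmed it.

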